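# Square a bracket plate on its jig and clamp it

## Task

The aluminium bracket plate lies askew on the steel jig with its slot on the brass peg. Keeping the slot on the peg, push the corner diagonally opposite to turn the plate until its long edge bears on the tip of the stop screw, and press it there lightly for half a second (about 5 to 10 N at the corner, never hard: the stop must not feel more than 25 N). Then swing the red clamp arm over the plate all the way to its end, let go, and leave the plate touching the stop and all other things where they are.

Things in the scene. Friction and masses are not known exactly. Their poses are not given: they have to be found in the camera images.
- jig: fixed dark steel jig base, 300 x 300 mm, 12 mm thick, lying flat on the table (its top is 12 mm above the table). Origin: centre of its underside. Its z is up; x and y are along its sides. Its yaw is within 0.3 rad of the robot's. The peg stands at x +30, y +70 mm in this frame.
- peg: fixed upright brass peg, 12 mm in diameter, 24 mm tall, on the jig. Origin: on its axis at the jig's top surface. Axes as the jig's.
- stop: fixed stop on the jig: a blue block, 25 x 30 x 20 mm, at x +68, y -10 mm in the jig's frame, through which a rigid 10 mm screw points to the jig's -x (screw axis 6.5 mm above the jig's top). Origin: middle of the block's -x face at the jig's top; axes as the jig's. The screw sticks out of that face by 12 to 26 mm, differently every time and not measured: find its tip by feel.
- plate: loose aluminium plate, 80 x 150 x 12 mm, 0.3 to 0.5 kg, flat on the jig. Origin: underside, middle of the open slot that straddles the peg. In its frame (z up) it spans x -62 to +18, y -138 to +12 mm; slot 15 mm wide (x -7.5 to +7.5), open to +y, ends at y -8. The long edge at x +18 meets the stop. Starts 0.25 to 0.45 rad clockwise from the jig's axes; on the stop it is within 0.12 rad of them.
- push_corner (a point): the plate's corner diagonally opposite the slot (x -62, y -138 mm, underside, in the plate's frame; axes as the plate's). Push the long edge at x -62 near this corner towards the plate's +x: this turns the plate anticlockwise seen from above, about the peg.
- clamp (a joint): angle (rad) of the red clamp arm about its upright pivot. At 0 the arm points to the jig's -y, parked off the plate; it grows clockwise seen from above; at 2.0, its end stop, it lies 3 mm above the plate's far right corner area. Starts at 0 to 0.4; a little stiff (about 1 N at the post); stays where it is left.
- clamp_pivot (a point): point on the clamp's pivot axis at the jig's top surface. The pivot lies at x +85, y -75 mm in the jig's frame.
- clamp_grip (a point): point to grip on the clamp: on the axis of its upright black round post (14 mm in diameter), 55 mm from the pivot, 46 mm above the jig's top. The post runs from 23 to 60 mm above the jig's top; the red arm below it is 22 mm wide, 8 mm thick, its underside 15 mm above the jig's top.
- spacer: loose brass spacer, 22 mm in diameter, 16 mm tall, upright on the jig's far left corner; leave alone. Origin: centre of its underside.
- gauge_block: loose steel block, 30 x 35 x 20 mm, on the jig's near left corner; leave alone. Origin: centre of its underside.
- driver: screwdriver with yellow handle lying on the bench to the robot's right; leave alone. Origin near its middle.
- spanner: steel spanner lying on the bench to the robot's left; leave alone. Origin near its middle.
- screw_jar: glass jar, 60 mm in diameter, 75 mm tall, far left on the bench; leave alone. Origin: centre of its underside.
- parts_tray: blue tray 130 x 190 x 35 mm with compartments, on the bench to the left; leave alone. Origin: centre of its underside.
- mug: white mug, 80 mm in diameter, 90 mm tall, far right on the bench; leave alone. Origin: centre of its underside.
Mind the look-alikes: they are no part of the job. What is meant by the plate is not pink, and is the smaller of those in its own colour.

How it is judged:
By the outcome, as a careful person would: the job done as asked, in the order asked, and still so for the second after the job is handed in, with the robot touching nothing.
It also fails if it takes over 72 s, if anything falls off the work surface, if the arm or the gripper's body presses on something with over 40 N, if the wrist force passes 120 N, or if a joint passes its speed limit or range.

## Robot

A 6-joint arm with a two-finger parallel gripper is mounted at the origin on the work surface. World frame = base frame: x ahead of the robot, y to its left, z up, the work surface at z = 0. Lengths are in m, angles in rad, forces in N, time in s.
With the tool pointing down it reaches from about 0.3 to 1 m from the base axis. Payload 5.1 kg.
Tool frame: the origin (TCP) lies midway between the tips of the shut fingers; the grasp point (between the pads) lies ctrl.hold_point_z behind it (ctrl.hold_point_z is the distance from the TCP to the grasp point, in m); x points along the fingers, y is the direction in which the jaws open and shut, and the axes are right-handed (so a half turn about x gives the same grasp; the last joint's range is limited). The gripper opens to 95 mm and grips with 3 to 60 N. Pads are 20 mm wide; open, the fingers measure 119 mm over their backs; the gripper's body (75 mm by 180 mm) begins 59 mm behind the grasp point.
Start: joints at [-1.236, 0.124, 1.65, -0, 1.367, -0.083], TCP at [0.264, -0.594, 0.215] pointing down, gripper open.
Joint ranges: [-2.61, 2.61], [-1.02, 2.33], [0.03, 2.71], [-1.35, 4.49], [0.32, 2.68], [-2.91, 2.91]. Speed limits (rad/s): [2.57, 2.57, 3.14, 3.14, 3.14, 3.14].

## Interface

Orientations are given as a unit quaternion [x, y, z, w].
In Python, from rig import ctrl, eyes gives the robot as it stands.
- The arm moves only by the tool servo_tool, never from a script. Its argument "moves" is text: rows parted by semicolons, each of 7 numbers parted by spaces: the shift along the tool's x, y, z in mm, then the turn, a rotation vector about the tool's x, y, z in rad, then the opening, from -1 (shut) to 1 (fully open). In form: tx ty tz wx wy wz jaw; .... A call has 1 to 5 rows; each row shifts and turns the pose as measured when the row begins, along the tool's axes as they then stand; what a row does not reach is not made up. A row lasts 1/8 s, in which the tool goes at most 62.5 mm and 10.7 degrees, less where a joint would pass 70% of its speed; a pose out of reach is approached as far as the arm can. A call with a gripper value outside its range is refused whole. The fingers move at their own pace and stop on an object; "grip_force" is the grip in N (left out, the last holds). Time passes only in rows, so rows that do not move let the fingers close. It gives the time, the measured TCP pose, the force and the opening at its end, in the units of the state.
- ctrl.read_state(): the state, without advancing time (a new reading comes with each control period).
- eyes.get_image(name): name is "scene" or "top"; returns a dict with "img" (384x512x3 uint8, red, green, blue), "K" (3x3 intrinsics, pixels), "xyz" and "attitude" of the camera in the world. Camera axes: x right, y up, looking along -z (the intrinsics and any distortion apply to the point x, -y, -z); pixel columns grow to the right and rows downward; lengths in m; the calibration is good to about 2 mm. A picture is of the moment at which its call begins. There is no depth.
- ctrl.close_job(): hands the job in, once; it reports no verdict.
The state is a dict: "t": time; "joint_positions": joint angles; "dq": joint speeds; "tau": joint torques, N m; "ee_pos": TCP position; "ee_rot": TCP orientation; "force": force on the tool from outside, world axes, zero at the start; "moment": the same for the moment, N m; "width": finger opening in m.
Only numpy, scipy, OpenCV 4.12 (cv2) and the standard library are available. Lean on these libraries where they do the work, as an engineer would, in place of code of your own. Each camera call takes 0.05 s, during which the arm holds its last target.

## Working session

There is one attempt and no reset: what is moved stays moved. The work goes in short steps, Python scripts to look and compute and a tool call to move; the robot and the scene stay as the last step left them, time stands still between calls to the robot, and variables do not carry over. Pictures are saved under pics/ and viewed, and the job is handed in when it is done.

Besides the shell and the picture viewer there is one more tool, called after "Request:" as name(argument=value, ...) on one line, values as JSON. servo_tool: Moves the arm, as the interface text tells. Its arguments: {"type":"object","properties":{"moves":{"type":"string"},"grip_force":{"type":"number"}},"required":["moves"]}

```bash
mkdir -p pics; ls; python3 - <<'E'
from rig import ctrl, eyes
import cv2
print(ctrl.hold_point_z, ctrl.read_state())
for n in("scene","top"):
    d=eyes.get_image(n); cv2.imwrite(f"pics/{n}0.png",cv2.resize(d["img"][...,::-1],(768,576),interpolation=cv2.INTER_CUBIC)); print(n,d["K"],d["xyz"],d["attitude"],d.keys())
    cv2.imwrite(f"pics/raw_{n}0.png",d["img"][...,::-1])
E
```

```text
pics
0.0188 {'t': 0.0, 'joint_positions': array([-1.23559653e+00,  1.24505180e-01,  1.65164842e+00, -5.84055219e-06,
        1.36747589e+00, -8.26076330e-02]), 'dq': array([ 0.00212346,  0.00028089, -0.00080872,  0.00086796,  0.00035857,
       -0.00100133]), 'tau': array([ 1.10116805e-03, -4.17606747e+01, -3.59927773e+01,  7.75666069e-02,
        4.91853466e-02, -1.52086673e-04]), 'ee_pos': array([ 0.26350274, -0.59350784,  0.21340211]), 'ee_rot': array([-0.69164031, -0.14735963,  0.69182574, -0.14593136]), 'force': array([-1.08520448,  0.04150957,  1.05443091]), 'moment': array([-0.01683975,  0.01417716,  0.00865239]), 'width': 0.09523145637736899}
scene [[491.94444947   0.         264.07625163]
 [  0.         491.94444947 191.24366693]
 [  0.           0.           1.        ]] [1.19270454 0.88653326 1.07989493] [0.14230552 0.38822763 0.85855581 0.30316722] dict_keys(['img', 'K', 'xyz', 'attitude'])
top [[470.07510883   0.         252.19966705]
 [  0.         470.07510883 194.91630473]
 [  0.           0.           1.        ]] [0.21852389 0.02182297 1.43605329] [-0.05850028  0.06141974  0.71201827 -0.69701887] dict_keys(['img', 'K', 'xyz', 'attitude'])
```

View pics/scene0.png

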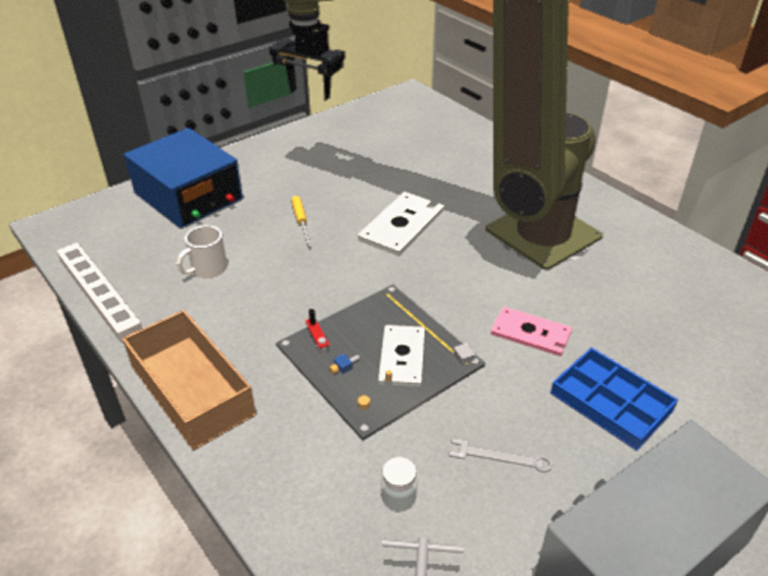

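View pics/top0.png

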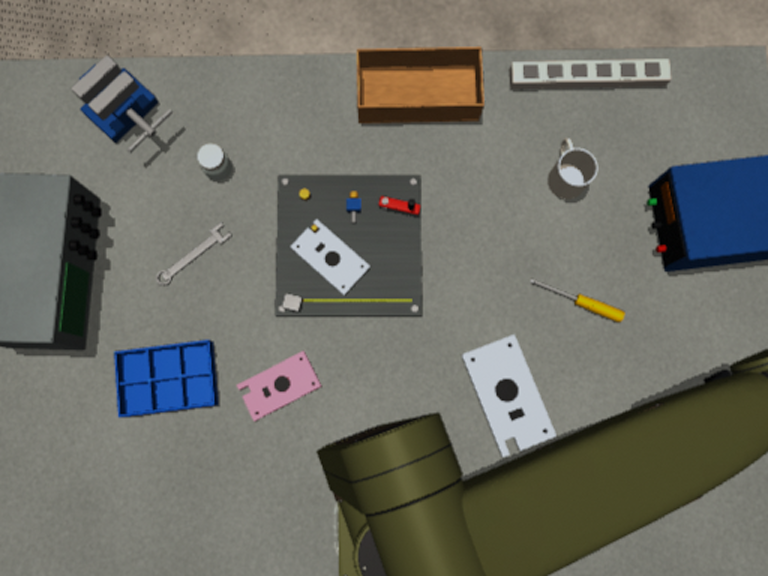

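The top picture shows these candidates for the plate: a small silver plate on the jig at (330,257), a large silver one at (508,393) and a pink one at (280,385). I choose the one on the jig, because it is the smaller silver one and its slot is on the brass peg. Next I check it in a close crop and measure.

```bash
cat > h.py <<'E'
import numpy as np, cv2
from scipy.spatial.transform import Rotation as R
def ray(d,u,v):
    K=d["K"]; c=np.array([(u-K[0,2])/K[0,0],-(v-K[1,2])/K[1,1],-1.])
    return np.array(d["xyz"]), R.from_quat(d["attitude"]).apply(c)
def onz(d,u,v,z):
    o,r=ray(d,u,v); return o+r*(z-o[2])/r[2]
def proj(d,p):
    c=R.from_quat(d["attitude"]).inv().apply(np.asarray(p)-d["xyz"]); K=d["K"]
    return np.array([K[0,2]+K[0,0]*c[0]/-c[2], K[1,2]-K[1,1]*c[1]/-c[2]])
def tri(d1,p1,d2,p2):
    o1,r1=ray(d1,*p1);o2,r2=ray(d2,*p2)
    A=np.stack([r1,-r2],1); s=np.linalg.lstsq(A,o2-o1,rcond=None)[0]
    a=o1+r1*s[0];b=o2+r2*s[1]; return (a+b)/2,np.linalg.norm(a-b)
E
python3 - <<'E'
from rig import ctrl, eyes
from h import *
T=eyes.get_image("top");S=eyes.get_image("scene")
import pickle; pickle.dump((T,S),open("im0.pkl","wb"))
cv2.imwrite("pics/c_top.png",cv2.resize(T["img"][110:220,175:290][...,::-1],None,fx=5,fy=5,interpolation=cv2.INTER_CUBIC))
cv2.imwrite("pics/c_scene.png",cv2.resize(S["img"][185:300,180:330][...,::-1],None,fx=5,fy=5,interpolation=cv2.INTER_CUBIC))
E
```

```text
(no output)
```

View pics/c_top.png

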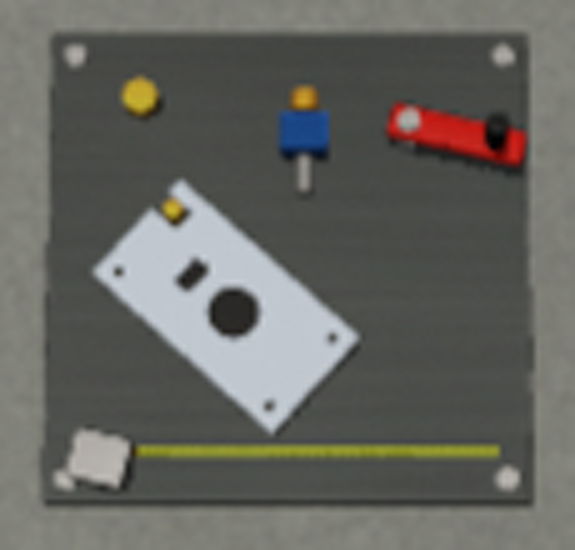

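View pics/c_scene.png

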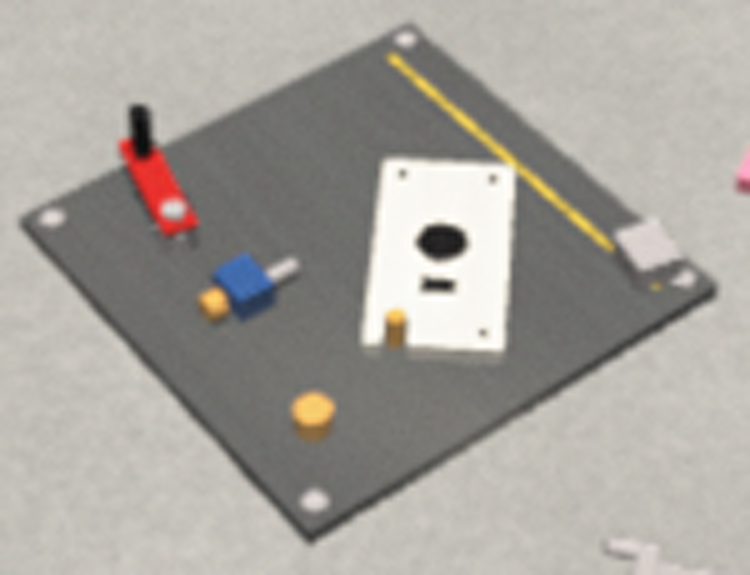

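The crop confirms it. The plate in top crop is at (225,305), with the slot on the peg at (173,210) and the push corner at (272,432). The screw points down from the blue block, its tip at (304,190), and the clamp post is at (497,130).

```bash
python3 - <<'E'
from h import *
import pickle
T,S=pickle.load(open("im0.pkl","rb"))
np.set_printoptions(precision=4,suppress=True)
def crop(x,y,o,f=5): return ((x+.5)/f-.5+o[0],(y+.5)/f-.5+o[1])
def fit(mask,n=4):
    c=max(cv2.findContours(mask,cv2.RETR_EXTERNAL,cv2.CHAIN_APPROX_NONE)[0],key=cv2.contourArea)
    r=cv2.minAreaRect(c); h=cv2.approxPolyDP(cv2.convexHull(c),0.03*cv2.arcLength(c,True),True)[:,0]
    return r,h
# jig corners
for nm,d,o,cs in(("top",T,(175,110),[(50,33),(528,35),(532,502),(42,502)]),("scene",S,(180,185),[(310,533),(22,220),(412,25),(716,287)])):
    P=[onz(d,*crop(x,y,o),.012)[:2] for x,y in cs]
    print(nm,"jig",np.array(P),"c",np.mean(P,0)); 
    for i in range(4):
        e=P[(i+1)%4]-P[i]; print(np.linalg.norm(e),np.arctan2(e[1],e[0]))
    img=cv2.resize(d["img"],None,fx=4,fy=4,interpolation=cv2.INTER_CUBIC).astype(int)
    # plate mask
for nm,d,o,cs,z in(("top",T,(175,110),[(180,178),(360,338),(273,435),(92,270)],.024),("scene",S,(180,185),[(362,343),(382,158),(517,163),(505,350)],.024)):
    P=[onz(d,*crop(x,y,o),z)[:2] for x,y in cs]
    print(nm,"plate",np.array(P))
    for i in range(4):
        e=P[(i+1)%4]-P[i]; print(np.linalg.norm(e),np.arctan2(e[1],e[0]))
print("peg",tri(T,crop(173,208,(175,110)),S,crop(396,315,(180,185))))
print("post",tri(T,crop(496,126,(175,110)),S,crop(139,108,(180,185))))
print("pivot",tri(T,crop(408,119,(175,110)),S,crop(173,208,(180,185))))
print("tip",tri(T,crop(304,190,(175,110)),S,crop(296,267,(180,185))))
print("spacer",tri(T,crop(140,95,(175,110)),S,crop(314,409,(180,185))))
E
```

```text
top jig [[ 0.7197  0.2217]
 [ 0.7121 -0.0807]
 [ 0.414  -0.0737]
 [ 0.4203  0.2257]] c [0.5665 0.0732]
0.3024554845232294 -1.5958467612500689
0.2982377981015616 3.1182392041315032
0.29950945469671564 1.54963071984102
0.29942083551898535 -0.01351325682476661
scene jig [[ 0.7176  0.2225]
 [ 0.7124 -0.073 ]
 [ 0.4143 -0.066 ]
 [ 0.4223  0.2297]] c [0.5667 0.0783]
0.2955437189427468 -1.5885281232665394
0.2981504407763253 3.117871030143298
0.2957120382144163 1.5439478131336382
0.2954555882172012 -0.024304368815635573
top plate [[0.6198 0.1391]
 [0.516  0.0293]
 [0.4568 0.0835]
 [0.5623 0.1937]]
0.15099792154525785 -2.3281888182328063
0.08024116158379466 2.4007775291299094
0.15252064700017243 0.8071578846564219
0.07927773286878884 -0.7597843903967435
scene plate [[0.6192 0.142 ]
 [0.5161 0.0305]
 [0.454  0.0858]
 [0.5589 0.197 ]]
0.15183744040077482 -2.3165378349239436
0.08321318294887835 2.4147531133069453
0.15294110325957008 0.8142381804563911
0.08154544314503084 -0.7398786903975776
peg (array([0.5971, 0.1435, 0.034 ]), np.float64(0.0024137462026701403))
post (array([ 0.6344, -0.0553,  0.0723]), np.float64(0.00012757871175944857))
pivot (array([ 0.6496, -0.0024,  0.0387]), np.float64(0.0017757050812958095))
tip (array([0.6106, 0.064 , 0.0174]), np.float64(0.0046025605508417415))
spacer (array([0.6721, 0.1644, 0.0266]), np.float64(0.0026636888501348167))
```

```bash
cat > st.py <<'E'
from rig import ctrl
from h import *
np.set_printoptions(precision=4,suppress=True)
s=ctrl.read_state(); M=R.from_quat(s["ee_rot"]).as_matrix()
def go(p,yaw_y=None):
    """shift in tool mm to p; turn about tool x so that tool y has world heading yaw_y, plus levelling"""
    d=M.T@(np.array(p)-s["ee_pos"])*1000
    out=[d]
    if yaw_y is not None:
        x=np.array([0,0,-1.]);y=np.array([np.cos(yaw_y),np.sin(yaw_y),0]);Mt=np.stack([x,y,np.cross(x,y)],1)
        out.append(R.from_matrix(M.T@Mt).as_rotvec())
    return out
def show():
    print("t",s["t"],"p",s["ee_pos"],"F",s["force"],"w",s["width"],"yheading",np.arctan2(M[1,1],M[0,1]),"x",M[:,0],"q",s["joint_positions"])
E
python3 - <<'E'
from st import *
show(); print(M)
for h in (-.757,-.757+np.pi/2,-.757-np.pi/2,-.757+np.pi): print(h,go([.43,.12,.1],h))
E
```

```text
t 0.2 p [ 0.2636 -0.5937  0.2138] F [ 0.3629  0.3795 -0.4408] w 0.09513592709539931 yheading -1.152974269674767 x [-0.0004  0.0012 -1.    ] q [-1.2356  0.1243  1.6512 -0.      1.3675 -0.0826]
[[-0.0004  0.4058 -0.914 ]
 [ 0.0012 -0.914  -0.4058]
 [-1.     -0.0013 -0.0001]]
-0.757 [array([ 114.6586, -584.6365, -441.6925]), array([-0.396 , -0.0004,  0.0013])]
0.8137963267948966 [array([ 114.6586, -584.6365, -441.6925]), array([-1.9668, -0.0014,  0.0008])]
-2.3277963267948967 [array([ 114.6586, -584.6365, -441.6925]), array([1.1748, 0.0007, 0.0012])]
2.384592653589793 [array([ 114.6586, -584.6365, -441.6925]), array([2.7456, 0.0018, 0.0005])]
```

Request:
servo_tool(moves="0 -48 -37 0 0 0 -1;0 -48 -37 0 0 0 -1;0 -48 -37 0 0 0 -1;0 -48 -37 0 0 0 -1;0 -48 -37 0 0 0 -1", grip_force=30)

```text
t: 0.82
ee_pos: [0.336, -0.294, 0.2119]
ee_rot: [0.692, 0.146, -0.692, 0.143]
force: [0.6, -0.0, 0.8]
width: 0.0507
```

Request:
servo_tool(moves="0 -48 -37 0 0 0 -1;0 -48 -37 0 0 0 -1;0 -48 -37 0 0 0 -1;0 -48 -37 0 0 0 -1;0 -48 -37 0 0 0 -1")

```text
t: 1.45
ee_pos: [0.4102, 0.0094, 0.2136]
ee_rot: [0.694, 0.144, -0.691, 0.142]
force: [2.1, -0.8, 1.3]
width: 0.0022
```

```bash
python3 - <<'E'
from st import *
show()
print(go([.445,.123,.2],.814))
E
```

```text
t 1.45 p [0.4102 0.0094 0.2136] F [ 2.0965 -0.8473  1.2697] w 0.002220561823299485 yheading -1.1632488245536563 x [ 0.0045  0.0031 -1.    ] q [-0.1108 -0.4487  2.1554  0.0037  1.4307  1.052 ]
[array([ 14.0972, -90.5293, -76.8839]), array([-1.9772, -0.0046, -0.0047])]
```

Request:
servo_tool(moves="0 -45 -38 0 0 0 -1;0 -45 -38 -0.18 0 0 -1;0 0 0 -0.18 0 0 -1;0 0 0 -0.18 0 0 -1;0 0 0 -0.18 0 0 -1")

```text
t: 2.08
ee_pos: [0.4439, 0.1316, 0.2139]
ee_rot: [0.594, 0.386, -0.59, 0.386]
force: [-0.3, 1.2, -0.1]
width: 0.0003
```

Request:
servo_tool(moves="0 0 0 -0.18 0 0 -1;0 0 0 -0.18 0 0 -1;0 0 0 -0.18 0 0 -1;0 0 0 -0.18 0 0 -1;0 0 0 -0.18 0 0 -1")

```text
t: 2.7
ee_pos: [0.4429, 0.1319, 0.2128]
ee_rot: [0.357, 0.611, -0.354, 0.612]
force: [0.6, 0.4, 0.2]
width: 0.0005
```

```bash
python3 - <<'E'
from st import *
show()
print(go([.445,.123,.05],.814))
E
```

```text
t 2.7 p [0.4429 0.1319 0.2128] F [0.5949 0.3702 0.1863] w 0.0004896527540400305 yheading 0.5164686023559644 x [ 0.0035  0.0028 -1.    ] q [ 0.1717 -0.311   2.0576  0.0022  1.3911 -0.3451]
[array([162.7496,  -3.2784,   8.8479]), array([-0.2975, -0.0001, -0.0045])]
```

Request:
servo_tool(moves="40 -3 9 -0.15 0 0 -1;40 0 0 -0.15 0 0 -1;40 0 0 0 0 0 -1;40 0 0 0 0 0 -1;0 0 0 0 0 0 -1")

```text
t: 3.32
ee_pos: [0.4462, 0.1228, 0.0499]
ee_rot: [0.259, 0.657, -0.255, 0.661]
force: [-0.0, 0.1, -0.3]
width: 0.0004
```

```bash
python3 - <<'E'
from st import *
from rig import eyes
show()
print(go([.445,.123,.0165],.814))
for n in("top","scene"):
    d=eyes.get_image(n); 
    o=(175,110) if n=="top" else (180,165)
    cv2.imwrite(f"pics/b_{n}.png",cv2.resize(d["img"][o[1]:o[1]+115,o[0]:o[0]+150][...,::-1],None,fx=5,fy=5,interpolation=cv2.INTER_CUBIC))
E
```

```text
t 3.325 p [0.4462 0.1228 0.0499] F [-0.0035  0.0975 -0.3223] w 0.0004026400607326833 yheading 0.8280368507802535 x [ 0.007   0.0033 -1.    ] q [ 0.1512 -0.1362  2.2035  0.0026  1.0669 -0.6781]
[array([33.4287, -0.9408, -1.0894]), array([ 0.014 ,  0.0028, -0.0072])]
```

View pics/b_scene.png

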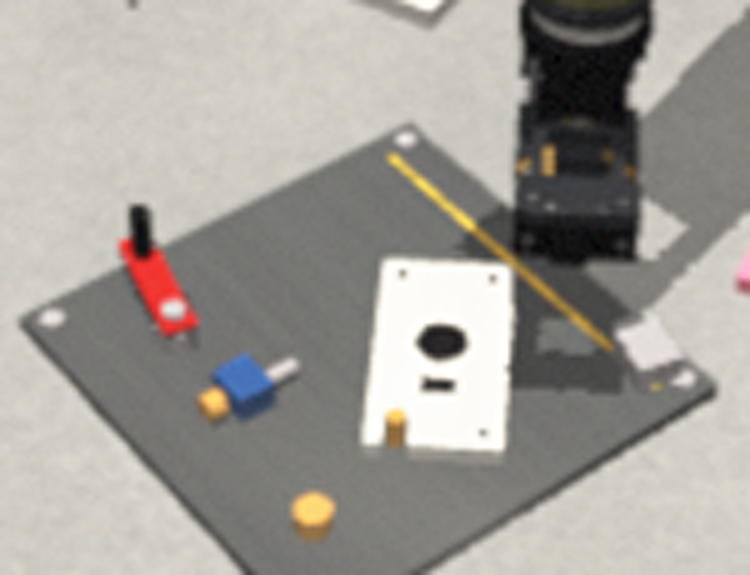

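View pics/b_top.png

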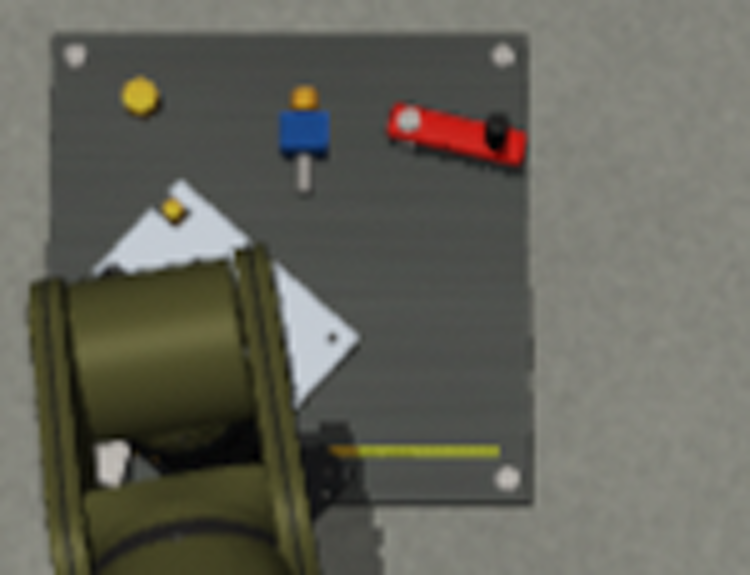

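Request:
servo_tool(moves="20 -1 -1 0.014 0 -0.007 -1;10 0 0 0 0 0 -1;4 0 0 0 0 0 -1;0 0 0 0 0 0 -1")

```text
t: 3.92
ee_pos: [0.4524, 0.1241, 0.0224]
ee_rot: [0.264, 0.651, -0.259, 0.663]
force: [-0.2, -0.8, 0.3]
width: 0.0009
```

```bash
python3 - <<'E'
from st import *
show()
E
```

```text
t 3.925 p [0.4524 0.1241 0.0224] F [-0.2113 -0.7768  0.2981] w 0.0008777201455578035 yheading 0.8133023107170118 x [ 0.0181  0.0004 -0.9998] q [ 0.1548 -0.083   2.2097 -0.0028  0.9969 -0.6569]
```

```bash
python3 - <<'E'
from st import *
print(go([.447,.122,.0165],.814))
E
```

```text
[array([ 5.7761, -5.3555, -2.5437]), array([-0.0008,  0.0129, -0.0128])]
```

Request:
servo_tool(moves="6 4 -3 0 0 -0.018 -1;0 0 0 0 0 0 -1")

```text
t: 4.18
ee_pos: [0.4537, 0.1295, 0.0166]
ee_rot: [0.258, 0.653, -0.265, 0.661]
force: [0.2, -0.0, -0.6]
width: 0.0005
```

```bash
python3 - <<'E'
from st import *
show()
print(go([.447,.122,.0165],.814))
E
```

```text
t 4.175 p [0.4537 0.1295 0.0166] F [ 0.1681 -0.0302 -0.5594] w 0.00046989967647247035 yheading 0.8128178861880992 x [ 0.006  -0.0133 -0.9999] q [ 0.173  -0.0563  2.1963 -0.0168  0.9979 -0.6308]
[array([  0.1232, -10.0292,   0.3144]), array([-0.0011,  0.0135,  0.0055])]
```

Request:
servo_tool(moves="0 -10 5 0 0.013 0.005 -1;0 0 3 0 0 0 -1;0 0 3 0 0 0 -1;0 0 3 0 0 0 -1")

```text
t: 4.68
ee_pos: [0.4581, 0.1131, 0.0172]
ee_rot: [0.261, 0.657, -0.261, 0.658]
force: [-0.1, 1.3, 0.2]
width: 0.0004
```

```bash
cat > pl.py <<'E'
from st import *
peg=np.array([.598,.144]); th=R.from_quat(s["ee_rot"]);a=np.arctan2(M[1,1],M[0,1])-np.pi/2
c,n=np.cos(a),np.sin(a); v=s["ee_pos"][:2]-peg
print("plate-yaw-by-tool",a,"TCP local to peg in tool-heading plate frame",(c*v[0]+n*v[1])*1e3,(-n*v[0]+c*v[1])*1e3,"Fpush",-(s["force"]@M[:,2]),"Fy",s["force"]@M[:,1],"z",s["ee_pos"][2],"x",M[:,0],"t",s["t"],"w",s["width"])
E
python3 pl.py
```

```text
plate-yaw-by-tool -0.7567012367133134 TCP local to peg in tool-heading plate frame -80.50042111181052 -118.5473163732442 Fpush 0.920873757851103 Fy 0.878405954383008 z 0.01721286148430927 x [ 0.0012 -0.0005 -1.    ] t 4.675 w 0.0003563747043200504
```

Request:
servo_tool(moves="0 -4 4 0 0 0 -1;0 0 3 0 0 0 -1;0.5 0 2 0 0 0 -1")

```text
t: 5.05
ee_pos: [0.4619, 0.1037, 0.0167]
ee_rot: [0.261, 0.657, -0.261, 0.657]
force: [-2.5, 1.3, 1.7]
width: 0.0003
```

```bash
python3 pl.py
```

```text
plate-yaw-by-tool -0.7568242268653093 TCP local to peg in tool-heading plate frame -71.27691843301905 -122.79373673362434 Fpush 2.755210897748073 Fy -0.7527682173450823 z 0.016689126783375387 x [ 0.     -0.0002 -1.    ] t 5.05 w 0.00031546591456311384
```

Contact. Now turn along the arc.

Request:
servo_tool(moves="0 -2.5 4.5 -0.037 0 0 -1;0 -3 5.5 -0.045 0 0 -1;0 -3 5.5 -0.045 0 0 -1;0 -3 5.5 -0.045 0 0 -1")

```text
t: 5.55
ee_pos: [0.4706, 0.0818, 0.0166]
ee_rot: [0.202, 0.678, -0.201, 0.677]
force: [-1.2, 1.1, 1.4]
width: 0.0005
```

```bash
python3 pl.py; python3 - <<'E'
from rig import eyes
import cv2
d=eyes.get_image("scene")
o=(180,165)
cv2.imwrite(f"pics/p1.png",cv2.resize(d["img"][o[1]:o[1]+115,o[0]:o[0]+150][...,::-1],None,fx=5,fy=5,interpolation=cv2.INTER_CUBIC))
E
```

```text
plate-yaw-by-tool -0.5791965826673509 TCP local to peg in tool-heading plate frame -72.57988724579936 -121.75023641181195 Fpush 1.6203663228454217 Fy 0.24680117990483538 z 0.016623185142325483 x [-0.0012  0.0019 -1.    ] t 5.55 w 0.00047247865759236644
```

View pics/p1.png

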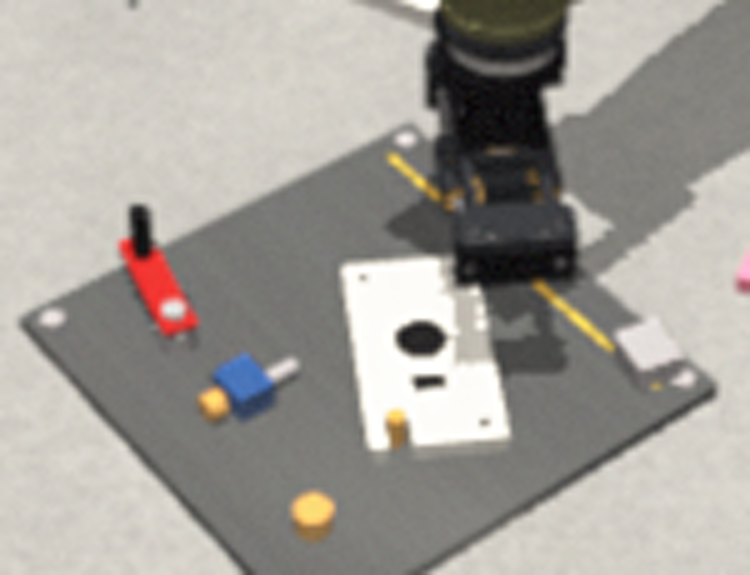

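The plate is turning with the slot still on the peg (peg at (397,425)). Continue.

Request:
servo_tool(moves="0 -3 5.6 -0.045 0 0 -1;0 -3 5.6 -0.045 0 0 -1;0 -3 5.6 -0.045 0 0 -1;0 -3 5.6 -0.045 0 0 -1;0 -3 5.6 -0.045 0 0 -1")

```text
t: 6.22
ee_pos: [0.4872, 0.0553, 0.016]
ee_rot: [0.124, 0.698, -0.122, 0.694]
force: [-0.6, 0.3, 1.1]
width: 0.0003
```

```bash
python3 pl.py
```

```text
plate-yaw-by-tool -0.3494246861518968 TCP local to peg in tool-heading plate frame -73.77729422294573 -121.25375348846953 Fpush 0.7200116798696216 Fy 0.0763083612801146 z 0.016013886351945984 x [-0.0055  0.0029 -1.    ] t 6.225 w 0.00027259964002485044
```

Request:
servo_tool(moves="-0.5 -3 6 -0.04 0 0 -1;0 -2.5 5 -0.035 0 0 -1;0 -2 4 -0.025 0 0 -1;0 -1.2 2.5 -0.015 0 0 -1")

```text
t: 6.72
ee_pos: [0.5001, 0.0415, 0.0156]
ee_rot: [0.083, 0.706, -0.081, 0.699]
force: [-2.7, 0.2, 1.8]
width: 0.0006
```

```bash
python3 pl.py; python3 - <<'E'
from rig import eyes
import cv2
d=eyes.get_image("scene")
o=(180,165)
cv2.imwrite(f"pics/p2.png",cv2.resize(d["img"][o[1]:o[1]+115,o[0]:o[0]+150][...,::-1],None,fx=5,fy=5,interpolation=cv2.INTER_CUBIC))
E
```

```text
plate-yaw-by-tool -0.23224520462528764 TCP local to peg in tool-heading plate frame -71.66207408861659 -122.30146877270217 Fpush 2.7147215699270673 Fy -0.418033317852717 z 0.015579357251921049 x [-0.0097  0.003  -0.9999] t 6.725 w 0.0006218562041340947
```

View pics/p2.png

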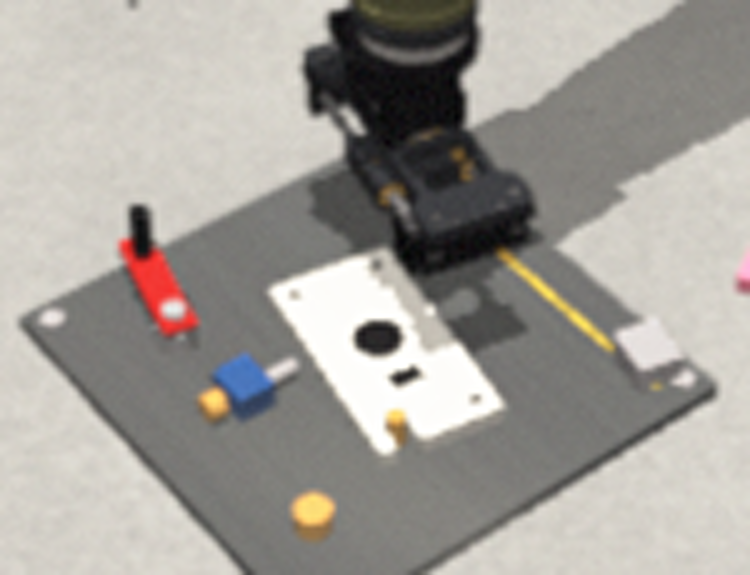

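The slot is still on the peg at (397,425). There is a gap of about 10 mm between the plate's edge and the screw tip at (298,362). I'll continue slowly.

Request:
servo_tool(moves="-0.5 -1.2 2.5 -0.018 0 0.005 -1;0 -1.2 2.5 -0.018 0 0.005 -1;0 -1.2 2.5 -0.018 0 0 -1")

```text
t: 7.15
ee_pos: [0.5067, 0.0359, 0.0157]
ee_rot: [0.066, 0.708, -0.057, 0.701]
force: [-2.0, -0.4, 1.1]
width: 0.0001
```

```bash
python3 pl.py
```

```text
plate-yaw-by-tool -0.17458872970227812 TCP local to peg in tool-heading plate frame -71.13107263389408 -122.31826727230948 Fpush 1.9096030156765214 Fy -0.7368342757310415 z 0.01569912403681489 x [-0.008   0.0129 -0.9999] t 7.15 w 0.0001071066347232182
```

Request:
servo_tool(moves="0 -0.5 1.2 -0.01 0 0 -1;0 -0.5 1.2 -0.01 0 0 -1")

```text
t: 7.4
ee_pos: [0.5088, 0.0342, 0.0157]
ee_rot: [0.058, 0.708, -0.05, 0.702]
force: [-3.4, 0.2, 2.6]
width: 0.0004
```

```bash
python3 pl.py
```

```text
plate-yaw-by-tool -0.15323053774472095 TCP local to peg in tool-heading plate frame -71.35938849006052 -122.11548189695222 Fpush 3.4060721259293065 Fy -0.3364933478228924 z 0.01566443786734929 x [-0.0088  0.0127 -0.9999] t 7.4 w 0.0003931987929927041
```

Request:
servo_tool(moves="0 -0.6 1.2 -0.01 0 0 -1;0 -0.6 1.2 -0.01 0 0 -1;0 -0.6 1.2 -0.01 0 0 -1")

```text
t: 7.78
ee_pos: [0.5121, 0.0317, 0.0156]
ee_rot: [0.047, 0.709, -0.039, 0.702]
force: [-3.1, -0.6, 2.6]
width: 0.0004
```

```bash
python3 pl.py; python3 - <<'E'
from rig import eyes
import cv2
d=eyes.get_image("scene")
o=(210,205)
cv2.imwrite(f"pics/p3.png",cv2.resize(d["img"][o[1]:o[1]+70,o[0]:o[0]+90][...,::-1],None,fx=8,fy=8,interpolation=cv2.INTER_CUBIC))
E
```

```text
plate-yaw-by-tool -0.12089277021153211 TCP local to peg in tool-heading plate frame -71.69885162467436 -121.88611274258103 Fpush 2.989682371199221 Fy -0.9088682190911154 z 0.015634933601807233 x [-0.0094  0.0123 -0.9999] t 7.775 w 0.0004276998454945808
```

View pics/p3.png

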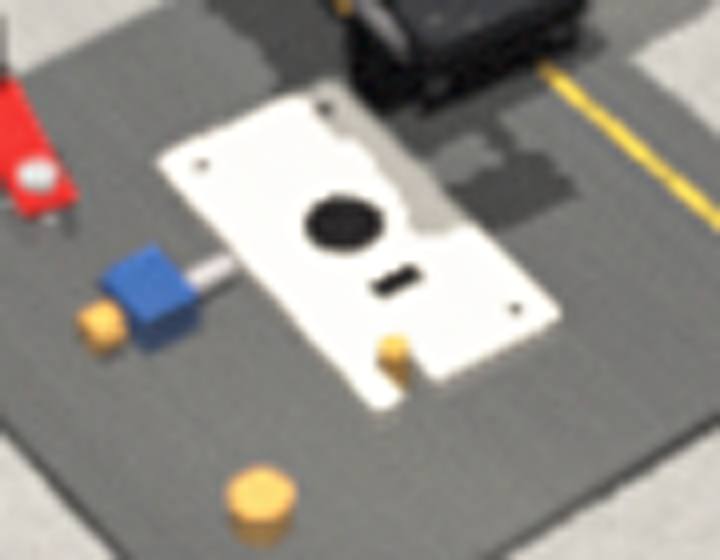

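The tip at (235,262) is almost at the plate's edge. From here I feel for it in single small steps.

Request:
servo_tool(moves="0 -0.4 1 -0.007 0 0 -1;0 -0.4 1 -0.007 0 0 -1")

```text
t: 8.07
ee_pos: [0.5141, 0.0303, 0.0155]
ee_rot: [0.041, 0.71, -0.033, 0.702]
force: [-3.4, -1.6, 2.7]
width: 0.0008
```

```bash
python3 pl.py
```

```text
plate-yaw-by-tool -0.10563903049008716 TCP local to peg in tool-heading plate frame -71.4600460175297 -121.87179094316363 Fpush 3.2508115227158942 Fy -1.9166697962529997 z 0.015529520339985146 x [-0.0096  0.0119 -0.9999] t 8.075 w 0.0007726480394524447
```

Request:
servo_tool(moves="0 -0.4 1 -0.007 0 0 -1")

```text
t: 8.2
ee_pos: [0.515, 0.0298, 0.0155]
ee_rot: [0.039, 0.71, -0.031, 0.703]
force: [-3.4, -0.2, 2.0]
width: 0.0004
```

Request:
servo_tool(moves="0 -0.4 1 -0.007 0 0 -1")

```text
t: 8.32
ee_pos: [0.516, 0.0292, 0.0154]
ee_rot: [0.036, 0.71, -0.028, 0.703]
force: [-2.9, -1.9, 1.8]
width: 0.0002
```

```bash
python3 pl.py
```

```text
plate-yaw-by-tool -0.090556683805884 TCP local to peg in tool-heading plate frame -71.2646679094279 -121.78379400171664 Fpush 2.7348615006108155 Fy -2.1072971875666897 z 0.015424226928614976 x [-0.0099  0.0117 -0.9999] t 8.325 w 0.00017644480787707355
```

Request:
servo_tool(moves="-0.3 -0.4 1 -0.007 0 0 -1")

```text
t: 8.45
ee_pos: [0.5164, 0.0288, 0.0154]
ee_rot: [0.033, 0.711, -0.025, 0.702]
force: [-5.6, 0.5, 2.3]
width: 0.0007
```

Request:
servo_tool(moves="0 -0.4 1 -0.007 0 0 -1")

```text
t: 8.57
ee_pos: [0.5164, 0.0287, 0.0153]
ee_rot: [0.031, 0.712, -0.022, 0.701]
force: [-7.2, 0.6, 6.0]
width: 0.0006
```

Request:
servo_tool(moves="0 -0.3 1 -0.005 0 0 -1")

```text
t: 8.7
ee_pos: [0.5164, 0.0287, 0.0152]
ee_rot: [0.029, 0.713, -0.02, 0.7]
force: [-6.6, 0.6, 5.0]
width: 0.0005
```

```bash
python3 pl.py
```

```text
plate-yaw-by-tool -0.07041410097133216 TCP local to peg in tool-heading plate frame -73.3121748508276 -120.80029570991107 Fpush 6.695571046822672 Fy 0.19821519647331445 z 0.015168869616696383 x [-0.0172  0.0138 -0.9998] t 8.7 w 0.0005159811144331495
```

The stop is reached. The position is stuck at 0.5164 with about 7 N. Now I hold it for just over half a second.

Request:
servo_tool(moves="0 0 1 0 0 0 -1;0 0 1 0 0 0 -1;0 0 1 0 0 0 -1")

```text
t: 9.07
ee_pos: [0.5163, 0.0289, 0.0148]
ee_rot: [0.029, 0.716, -0.02, 0.697]
force: [-6.7, -0.3, 5.4]
width: 0.0006
```

Request:
servo_tool(moves="0 0 1 0 0 0 -1;0 0 1 0 0 0 -1;0 0 1 0 0 0 -1")

```text
t: 9.45
ee_pos: [0.5163, 0.0291, 0.0144]
ee_rot: [0.029, 0.719, -0.019, 0.694]
force: [-6.1, -1.4, 5.1]
width: 0.0005
```

```bash
python3 pl.py; python3 - <<'E'
from rig import eyes
import cv2
d=eyes.get_image("scene")
o=(210,205)
cv2.imwrite(f"pics/p4.png",cv2.resize(d["img"][o[1]:o[1]+70,o[0]:o[0]+90][...,::-1],None,fx=8,fy=8,interpolation=cv2.INTER_CUBIC))
E
```

```text
plate-yaw-by-tool -0.06809903852898369 TCP local to peg in tool-heading plate frame -73.74045597767643 -120.21308083590769 Fpush 6.200869317497093 Fy -1.7232094968342115 z 0.014423809017657097 x [-0.034   0.0151 -0.9993] t 9.45 w 0.0004797062769462099
```

View pics/p4.png

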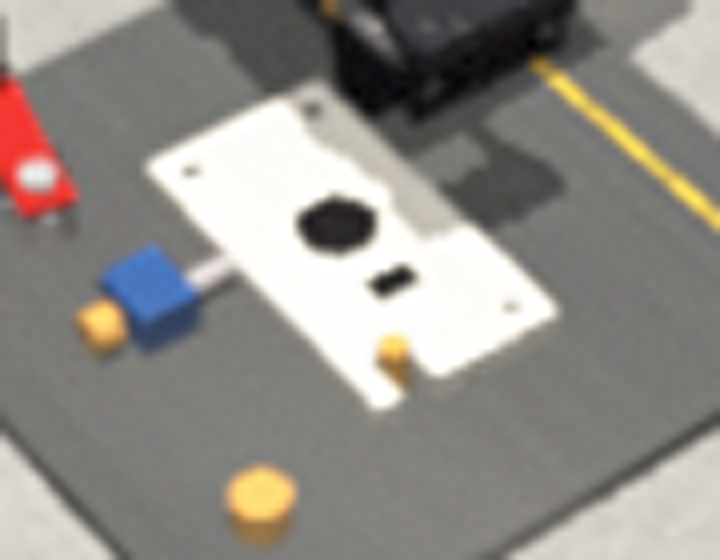

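The edge is against the screw tip at (240,262) and the hold is done. Retract straight back.

Request:
servo_tool(moves="0 0 -2 0 0 0 -1;0 0 -5 0 0 0 -1;0 0 -8 0 0 0 -1;-20 0 -5 0 0 0 -1;-40 0 0 0 0 0 -1")

```text
t: 10.12
ee_pos: [0.4959, 0.0302, 0.0732]
ee_rot: [0.029, 0.719, -0.019, 0.694]
force: [0.5, 0.5, 1.1]
width: 0.0004
```

```bash
python3 - <<'E'
from st import *
show()
c=np.array([.5665,.0755]);J=R.from_euler('z',-.022).as_matrix()[:2,:2]
piv=c+J@[.085,-.075]; print("pivot",piv)
for th in(0.15,.2,.25,2.0): print(th,piv+J@(.055*np.array([-np.sin(th),-np.cos(th)])))
E
```

```text
t 10.125 p [0.4959 0.0302 0.0732] F [0.5066 0.4817 1.1106] w 0.0003845621514235339 yheading 1.502702674819293 x [-0.0352  0.0166 -0.9992] q [-0.0559 -0.0594  2.0893  0.016   1.1478 -1.5657]
pivot [ 0.6498 -0.0014]
0.15 [ 0.6404 -0.0555]
0.2 [ 0.6377 -0.055 ]
0.25 [ 0.6351 -0.0543]
2.0 [0.6003 0.0226]
```

Request:
servo_tool(moves="-50 0 0 0 0 0 0;0 -40 40 -0.15 0 0 0;0 -40 40 -0.15 0 0 0;0 0 35 -0.15 0 0 0;0 0 0 -0.15 0 0 0")

```text
t: 10.75
ee_pos: [0.618, -0.0432, 0.1272]
ee_rot: [-0.186, 0.685, 0.2, 0.675]
force: [-0.6, 0.4, 0.1]
width: 0.0441
```

```bash
python3 - <<'E'
from st import *
from rig import eyes
import pickle
show(); print(go([.635,-.055,.12],2.1))
T=eyes.get_image("top");S=eyes.get_image("scene");pickle.dump((T,S),open("im1.pkl","wb"))
cv2.imwrite("pics/d_top.png",cv2.resize(T["img"][110:220,175:290][...,::-1],None,fx=5,fy=5,interpolation=cv2.INTER_CUBIC))
cv2.imwrite("pics/d_scene.png",cv2.resize(S["img"][185:300,180:330][...,::-1],None,fx=5,fy=5,interpolation=cv2.INTER_CUBIC))
E
```

```text
t 10.75 p [ 0.618  -0.0432  0.1272] F [-0.6478  0.4499  0.0663] w 0.04408808491825343 yheading 2.1230999845164646 x [-0.0187  0.0153 -0.9997] q [-0.1622  0.1385  1.7858  0.0128  1.2383 -2.2897]
[array([  6.6778, -19.0943,   8.358 ]), array([ 0.0232, -0.0082, -0.0227])]
```

View pics/d_top.png

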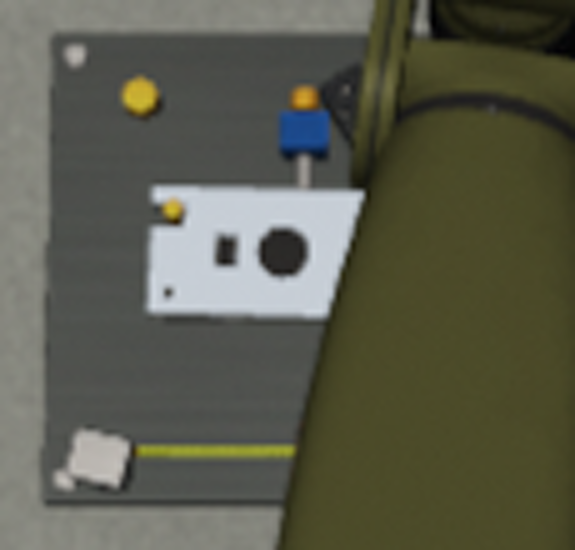

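View pics/d_scene.png

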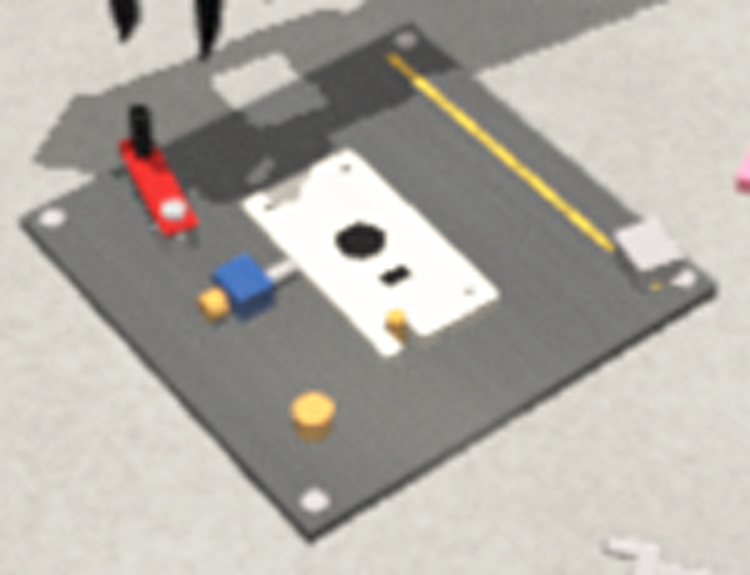

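The plate stayed on the stop (tip at (304,187) in the top crop), and the post is untouched at (140,130) in the scene crop. Next I go over the post and down.

Request:
servo_tool(moves="0 -19 8 0.02 -0.008 -0.022 0;0 0 0 0 0 0 0")

```text
t: 11.1
ee_pos: [0.6337, -0.0558, 0.1265]
ee_rot: [-0.183, 0.683, 0.182, 0.683]
force: [-0.4, -1.0, -0.7]
width: 0.0476
```

```bash
python3 - <<'E'
from st import *
show(); print(go([.635,-.055,.042],2.1))
E
```

```text
t 11.1 p [ 0.6337 -0.0558  0.1265] F [-0.4481 -1.0273 -0.6677] w 0.0475786623220556 yheading 2.0929019029233116 x [ 0.0001 -0.0008 -1.    ] q [-0.1719  0.1619  1.7606 -0.0008  1.2189 -2.2645]
[array([84.5027,  0.1476,  1.526 ]), array([-0.0071, -0.0003,  0.0007])]
```

Request:
servo_tool(moves="25 0 1 0 0 0 0;15 0 0.5 0 0 0 0;0 0 0 0 0 0 0")

```text
t: 11.48
ee_pos: [0.6352, -0.0552, 0.0861]
ee_rot: [-0.182, 0.683, 0.181, 0.684]
force: [-0.2, -0.4, 0.5]
width: 0.0478
```

```bash
python3 - <<'E'
from st import *
from rig import eyes
show(); print(go([.635,-.055,.042],2.1))
S=eyes.get_image("scene")
cv2.imwrite("pics/e_scene.png",cv2.resize(S["img"][165:255,170:270][...,::-1],None,fx=6,fy=6,interpolation=cv2.INTER_CUBIC))
E
```

```text
t 11.475 p [ 0.6352 -0.0552  0.0861] F [-0.2103 -0.3516  0.4869] w 0.047814979921775726 yheading 2.089999512890116 x [ 0.0013 -0.0008 -1.    ] q [-0.1706  0.2046  1.7846 -0.0006  1.1509 -2.2604]
[array([44.1271,  0.3   , -0.0802]), array([-0.01  ,  0.0007,  0.0013])]
```

View pics/e_scene.png

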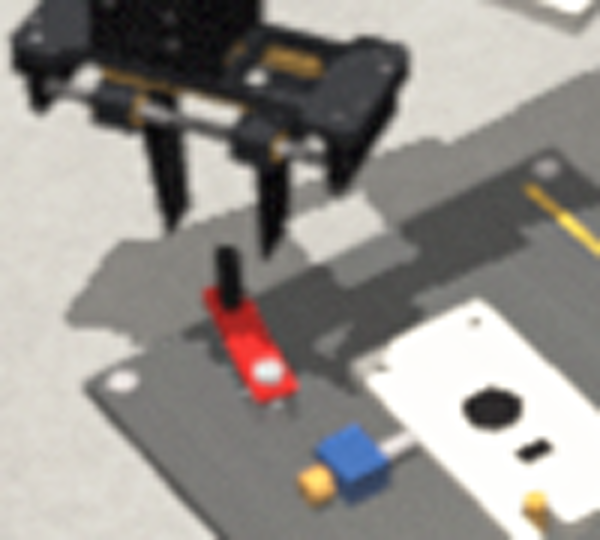

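The post (228,250) is centred between the fingertips (175,230) and (270,255). Descend and grip.

Request:
servo_tool(moves="20 0 0 0 0 0 0;15 0 0 0 0 0 0;8 0 0 0 0 0 0;0 0 0 0 0 0 0")

```text
t: 12.02
ee_pos: [0.6362, -0.0553, 0.0419]
ee_rot: [-0.182, 0.682, 0.181, 0.685]
force: [0.2, 0.0, 0.2]
width: 0.0477
```

```bash
python3 - <<'E'
from st import *
show(); print(go([.635,-.055,.042],2.1))
E
```

```text
t 12.025 p [ 0.6362 -0.0553  0.0419] F [0.2038 0.0241 0.2426] w 0.04769706488992371 yheading 2.08983671237437 x [ 0.0037 -0.0012 -1.    ] q [-0.1705  0.2564  1.806  -0.0006  1.0754 -2.2601]
[array([-0.1028,  0.8652, -0.8615]), array([-0.0102,  0.0026,  0.0029])]
```

Request:
servo_tool(moves="0 0 0 0 0 0 -1;0 0 0 0 0 0 -1;0 0 0 0 0 0 -1;0 0 0 0 0 0 -1", grip_force=12)

```text
t: 12.52
ee_pos: [0.6373, -0.0553, 0.0435]
ee_rot: [-0.182, 0.681, 0.18, 0.685]
force: [0.0, 0.5, 0.2]
width: 0.0137
```

```bash
cat > sw.py <<'E'
from st import *
show()
piv=np.array([.6498,-.0014]); g=s["ee_pos"][:2]-piv
phi=np.arctan2(g[1],g[0]); r=np.hypot(*g); yaw=-.022
th=(-np.pi/2+yaw-phi)%(2*np.pi); print("theta",th,"r",r, "F tangential(resisting)", s["force"][:2]@np.array([-np.sin(phi),np.cos(phi)]),"radial",s["force"][:2]@g/r)
# next rows: steps of dth on circle r=.055, tool turns wx=dturn per row
import sys
dth=float(sys.argv[1]);w=float(sys.argv[2]);n=int(sys.argv[3])
p=s["ee_pos"].copy();Mk=M.copy()
for k in range(1,n+1):
    ph=phi-dth*k; rr=.055+(r-.055)*0.5
    q=np.array([piv[0]+rr*np.cos(ph),piv[1]+rr*np.sin(ph),.042])
    print("row",Mk.T@(q-p)*1e3,w); p=q; Mk=Mk@R.from_rotvec([w,0,0]).as_matrix()
E
python3 sw.py .1 .05 5
```

```text
t 12.525 p [ 0.6373 -0.0553  0.0435] F [0.0472 0.5372 0.2162] w 0.013695455520444193 yheading 2.0895971742336377 x [ 0.0062 -0.0011 -1.    ] q [-0.1704  0.2552  1.8044  0.      1.0757 -2.26  ]
theta 0.20601780548359816 r 0.05530777075776371 F tangential(resisting) -0.07550917073001863 radial -0.5339986214365543
row [ 1.4177  4.0613 -3.756 ] 0.05
row [-0.034   4.1303 -3.6516] 0.05
row [-0.0332  4.3076 -3.4406] 0.05
row [-0.0319  4.4742 -3.221 ] 0.05
row [-0.0304  4.6296 -2.9933] 0.05
```

The post is gripped (13.7 mm), with the clamp at about 0.21 rad. Now I swing it.

Request:
servo_tool(moves="1 4 -3.7 0.05 0 0 -1;0 4.1 -3.6 0.05 0 0 -1;0 4.3 -3.4 0.05 0 0 -1;0 4.5 -3.2 0.05 0 0 -1")

```text
t: 13.02
ee_pos: [0.62, -0.0485, 0.0435]
ee_rot: [-0.112, 0.694, 0.107, 0.703]
force: [0.9, -1.7, -1.3]
width: 0.0139
```

```bash
python3 sw.py .1 .05 5
```

```text
t 13.025 p [ 0.62   -0.0485  0.0435] F [ 0.9316 -1.6661 -1.3475] w 0.013933783993094861 yheading 1.8822454514708888 x [ 0.0136 -0.0059 -0.9999] q [-0.1627  0.2154  1.8523 -0.0041  1.0595 -2.043 ]
theta 0.5422900248520925 r 0.05575628272473109 F tangential(resisting) 1.678230874744021 radial 0.9095994191182591
row [ 1.3765  4.6794 -3.0533] 0.05
row [-0.0782  4.5839 -3.1023] 0.05
row [-0.0753  4.7332 -2.8693] 0.05
row [-0.0717  4.8708 -2.6291] 0.05
row [-0.0674  4.9962 -2.3824] 0.05
```

Request:
servo_tool(moves="0.5 4.7 -3 0.05 0 0 -1;0 4.6 -3 0.05 0 0 -1;0 4.7 -2.9 0.05 0 0 -1;0 4.9 -2.6 0.05 0 0 -1;0 5 -2.4 0.05 0 0 -1")

```text
t: 13.65
ee_pos: [0.6026, -0.0318, 0.0434]
ee_rot: [-0.023, 0.7, 0.014, 0.713]
force: [0.4, -2.2, -0.5]
width: 0.0137
```

```bash
python3 sw.py .1 .05 5; python3 -c "
from st import *
print(go([.6,0,.04],np.arctan2(M[1,1],M[0,1])))"
```

```text
t 13.65 p [ 0.6026 -0.0318  0.0434] F [ 0.4119 -2.1662 -0.5337] w 0.013729200343234228 yheading 1.6221672607885917 x [ 0.0184 -0.0126 -0.9998] q [-0.1369  0.1755  1.8992 -0.0115  1.047  -1.7535]
theta 0.976662324000259 r 0.0561917405036762 F tangential(resisting) 2.0442586845483373 radial 0.8265462934776696
row [ 1.3016  5.2678 -2.0272] 0.05
row [-0.1058  5.0722 -2.2683] 0.05
row [-0.0988  5.1793 -2.012 ] 0.05
row [-0.0908  5.2735 -1.7506] 0.05
row [-0.082   5.3546 -1.4849] 0.05
[array([ 2.9598, 31.9562, -0.9722]), array([0.0001, 0.0178, 0.0135])]
```

Request:
servo_tool(moves="0.3 5.2 -2 0.05 0.004 0.003 -1;0 5.1 -2.2 0.05 0.004 0.003 -1;0 5.2 -2 0.05 0.004 0.003 -1;0 5.3 -1.7 0.05 0.004 0.003 -1;0 5.4 -1.5 0.05 0 0 -1")

```text
t: 14.28
ee_pos: [0.5934, -0.0097, 0.0434]
ee_rot: [0.071, 0.703, -0.076, 0.704]
force: [-1.4, -3.4, -0.7]
width: 0.014
```

```bash
python3 sw.py .1 .03 5
```

```text
t 14.275 p [ 0.5934 -0.0097  0.0434] F [-1.3524 -3.3586 -0.6509] w 0.014011247020666619 yheading 1.3629411369970468 x [ 0.0013 -0.0082 -1.    ] q [-0.1028  0.1659  1.9101 -0.0092  1.0635 -1.4613]
theta 1.4025028011690466 r 0.05697230609005619 F tangential(resisting) 3.125617212309818 radial 1.8275060247235846
row [ 1.3672  5.6922 -0.755 ] 0.03
row [-0.0459  5.4434 -1.2983] 0.03
row [-0.045   5.5209 -0.9144] 0.03
row [-0.0436  5.5713 -0.526 ] 0.03
row [-0.0417  5.5945 -0.135 ] 0.03
```

Request:
servo_tool(moves="0 5.5 -0.7 0.03 0 0.004 -1;0 5.4 -1.2 0.03 0 0.004 -1;0 5.5 -0.9 0.03 0 0 -1;0 5.5 -0.5 0.03 0 0 -1")

```text
t: 14.78
ee_pos: [0.5935, 0.0109, 0.0433]
ee_rot: [0.116, 0.698, -0.119, 0.697]
force: [-4.2, -2.3, 0.8]
width: 0.014
```

```bash
python3 sw.py .05 .03 4
```

```text
t 14.775 p [0.5935 0.0109 0.0433] F [-4.2484 -2.3132  0.7952] w 0.01396817175129746 yheading 1.2373424813694638 x [-0.0025 -0.0036 -1.    ] q [-0.0701  0.1684  1.9074 -0.0043  1.0681 -1.3054]
theta 1.764379491390156 r 0.05768487317013817 F tangential(resisting) 3.1684650833487473 radial 3.655172497340266
row [1.3306 2.9682 1.0735] 0.03
row [-0.0118  2.8093 -0.2051] 0.03
row [-0.0119  2.8129 -0.1489] 0.03
row [-0.0121  2.8153 -0.0926] 0.03
```

Request:
servo_tool(moves="0 4 -0.8 0.03 0 0 -1;0 4 -0.4 0.03 0 0 -1")

```text
t: 15.02
ee_pos: [0.5954, 0.0189, 0.0433]
ee_rot: [0.138, 0.693, -0.141, 0.693]
force: [-1.0, -2.8, -0.2]
width: 0.0139
```

```bash
python3 sw.py .03 .03 3
```

```text
t 15.025 p [0.5954 0.0189 0.0433] F [-0.9869 -2.7918 -0.2469] w 0.013879584704121435 yheading 1.174681444503293 x [-0.0015 -0.0044 -1.    ] q [-0.0562  0.1721  1.9031 -0.0051  1.0676 -1.2284]
theta 1.9058504219056962 r 0.05810052292308663 F tangential(resisting) 2.9606246578092192 radial -0.05110921938275551
row [1.3309 1.7626 1.5078] 0.03
row [-0.0078  1.6959 -0.0408] 0.03
row [-0.0078  1.6959 -0.0408] 0.03
```

Request:
servo_tool(moves="0 2.5 0 0.02 0 0 -1")

```text
t: 15.15
ee_pos: [0.5962, 0.0214, 0.0433]
ee_rot: [0.145, 0.692, -0.148, 0.691]
force: [-1.9, -2.6, 1.3]
width: 0.0136
```

```bash
python3 sw.py .03 .03 3
```

```text
t 15.15 p [0.5962 0.0214 0.0433] F [-1.9346 -2.5665  1.3197] w 0.013632466407225664 yheading 1.1537182255831406 x [-0.0018 -0.0044 -1.    ] q [-0.0519  0.1742  1.9006 -0.0051  1.0683 -1.2032]
theta 1.9507800146110252 r 0.05819454012529833 F tangential(resisting) 3.118770299485923 radial 0.7762459116351224
row [1.3206 1.7283 1.5967] 0.03
row [-0.0081  1.6978 -0.0002] 0.03
row [-0.0081  1.6978 -0.0002] 0.03
```

Near the end now. I continue in small steps until the end stop is felt.

Request:
servo_tool(moves="0 2 0 0.02 0 0 -1")

```text
t: 15.28
ee_pos: [0.5967, 0.0226, 0.0433]
ee_rot: [0.151, 0.691, -0.156, 0.69]
force: [-4.6, -7.7, 1.2]
width: 0.0138
```

Request:
servo_tool(moves="0 2 0 0.02 0 0 -1")

```text
t: 15.4
ee_pos: [0.5968, 0.0227, 0.0433]
ee_rot: [0.156, 0.69, -0.164, 0.688]
force: [-5.2, -10.9, 2.3]
width: 0.0139
```

Request:
servo_tool(moves="0 2 0.1 0.02 0 0 -1")

```text
t: 15.52
ee_pos: [0.5969, 0.0226, 0.0433]
ee_rot: [0.162, 0.689, -0.173, 0.685]
force: [-4.9, -8.8, 3.4]
width: 0.014
```

```bash
python3 sw.py .03 .03 3
```

```text
t 15.525 p [0.5969 0.0226 0.0433] F [-4.9141 -8.7569  3.3835] w 0.013971919815644681 yheading 1.0932634127084242 x [-0.0078 -0.0138 -0.9999] q [-0.045   0.1796  1.8946 -0.016   1.0746 -1.1306]
theta 1.975531086527508 r 0.058099685092038576 F tangential(resisting) 10.005547309482557 radial 0.848915239480936
row [1.2284 1.7937 1.4879] 0.03
row [-0.0268  1.6951 -0.0607] 0.03
row [-0.0268  1.6951 -0.0607] 0.03
```

End stop felt: the position is blocked at about 10 N. Let go.

Request:
servo_tool(moves="0 0 0 0 0 0 -0.3;0 0 0 0 0 0 -0.2;0 0 0 0 0 0 -0.2")

```text
t: 15.9
ee_pos: [0.598, 0.0237, 0.0437]
ee_rot: [0.163, 0.688, -0.172, 0.686]
force: [0.1, 0.3, 0.2]
width: 0.0362
```

Request:
servo_tool(moves="-10 0 0 0 0 0 -0.2;-30 0 0 0 0 0 -0.2;-50 0 0 0 0 0 -0.2;-50 0 0 0 0 0 -0.2;0 -50 30 0 0 0 -0.2")

```text
t: 16.52
ee_pos: [0.6031, -0.03, 0.1915]
ee_rot: [0.162, 0.687, -0.169, 0.688]
force: [1.5, -0.1, -0.0]
width: 0.0384
```

```bash
python3 - <<'E'
from st import *
show(); print(go([.35,-.3,.25]))
E
```

```text
t 16.525 p [ 0.6031 -0.03    0.1915] F [ 1.4845 -0.1294 -0.0451] w 0.03841744963057565 yheading 1.0986966239710811 x [-0.0023 -0.0105 -0.9999] q [-0.1333  0.04    1.7789 -0.0111  1.3236 -1.2293]
[array([ -55.1139, -356.1884, -102.4795])]
```

Request:
servo_tool(moves="-15 -50 -15 0 0 0 -0.2;-15 -50 -15 0 0 0 -0.2;-10 -50 -15 0 0 0 -0.2;-10 -50 -15 0 0 0 -0.2;0 -50 -15 0 0 0 -0.2")

```text
t: 17.15
ee_pos: [0.4207, -0.2236, 0.2512]
ee_rot: [0.16, 0.684, -0.169, 0.691]
force: [-0.4, -1.5, -0.4]
width: 0.0381
```

Request:
servo_tool(moves="0 -50 -15 0 0 0 -0.2;0 -50 -15 0 0 0 -0.2;0 0 0 0 0 0 -0.2")

```text
t: 17.52
ee_pos: [0.345, -0.3031, 0.2556]
ee_rot: [0.16, 0.682, -0.171, 0.693]
force: [0.4, 0.6, -0.5]
width: 0.0381
```

```bash
python3 - <<'E'
from st import *
from rig import eyes
show()
T=eyes.get_image("top");S=eyes.get_image("scene")
import pickle; pickle.dump((T,S),open("im2.pkl","wb"))
cv2.imwrite("pics/f_top.png",cv2.resize(T["img"][110:220,175:290][...,::-1],None,fx=5,fy=5,interpolation=cv2.INTER_CUBIC))
cv2.imwrite("pics/f_scene.png",cv2.resize(S["img"][185:300,180:330][...,::-1],None,fx=5,fy=5,interpolation=cv2.INTER_CUBIC))
cv2.imwrite("pics/f_full.png",T["img"][...,::-1])
E
```

```text
t 17.525 p [ 0.345  -0.3031  0.2556] F [ 0.3511  0.6026 -0.4703] w 0.03805216159888247 yheading 1.097781098307094 x [ 0.0117 -0.0196 -0.9997] q [-0.8349 -0.3536  2.0187 -0.0045  1.4541 -1.9323]
```

View pics/f_top.png

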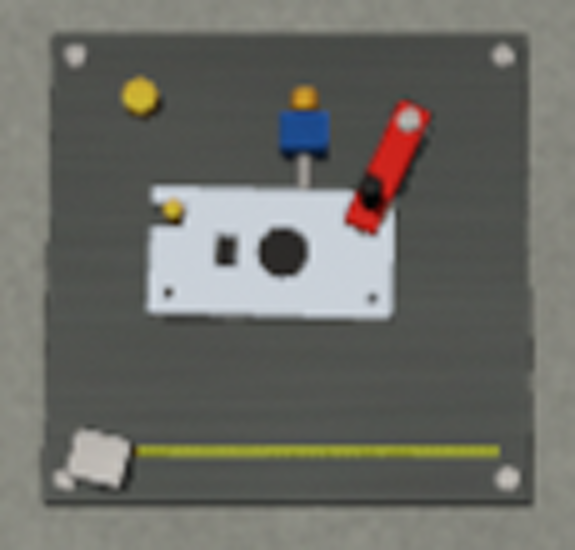

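View pics/f_scene.png

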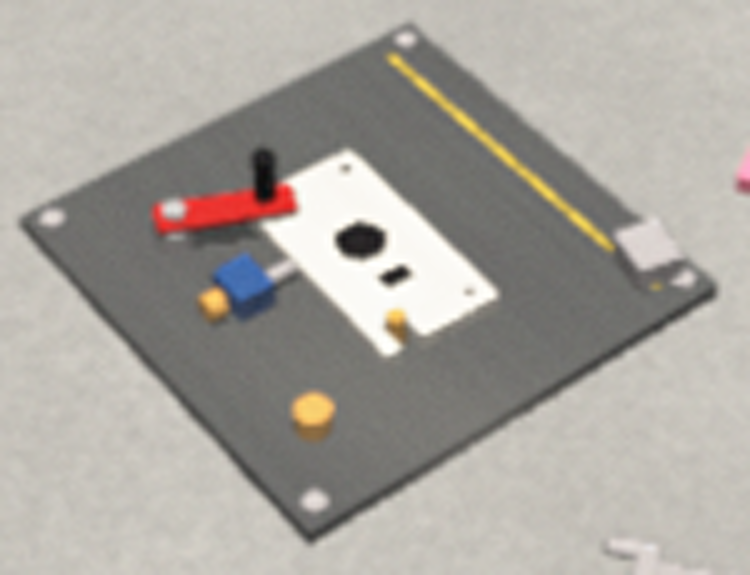

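View pics/f_full.png

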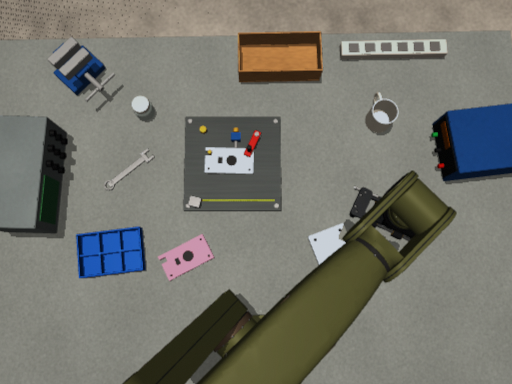

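The plate edge meets the tip at (304,186). The clamp lies over the plate corner with its post at (370,188). Last check: the clamp angle, and whether the plate has moved since the press.

```bash
python3 - <<'E'
from h import *
import pickle
T1,S1=pickle.load(open("im1.pkl","rb"));T2,S2=pickle.load(open("im2.pkl","rb"))
f=lambda x,y:((x+.5)/5-.5+175,(y+.5)/5-.5+110)
a=onz(T2,*f(408,119),.039)[:2];b=onz(T2,*f(372,184),.072)[:2];g=b-a
print("clamp",(-np.pi/2-.022-np.arctan2(g[1],g[0]))%(2*np.pi),np.hypot(*g))
A=T1["img"][110:220,175:290].astype(int);B=T2["img"][110:220,175:290].astype(int)
print("plate left part diff",np.abs(A-B)[34:66,26:64].mean(),np.abs(A-B)[:30,:50].mean())
m=((S1["img"].astype(int)-S2["img"])[230:260,240:285]); print(np.abs(m).mean())
# jig-plate yaw
bri=(T2["img"].min(2)>140).astype(np.uint8)
E
```

```text
clamp 1.9800663068314757 0.055234296241444915
plate left part diff 2.4180372807017543 1.8931111111111112
9.727901234567902
```

```bash
python3 - <<'E'
from h import *
import pickle
T1,S1=pickle.load(open("im1.pkl","rb"));T2,S2=pickle.load(open("im2.pkl","rb"))
g=lambda d,r:cv2.cvtColor(d["img"],cv2.COLOR_RGB2GRAY)[r[0]:r[1],r[2]:r[3]].astype(np.float32)
for n,A,B,r in(("scene plate",S1,S2,(226,262,235,285)),("scene static",S1,S2,(255,290,225,265)),("top plate",T1,T2,(142,178,200,242)),("top static",T1,T2,(118,140,180,243))):
    print(n,cv2.phaseCorrelate(g(A,r),g(B,r),cv2.createHanningWindow((r[3]-r[2],r[1]-r[0]),cv2.CV_32F)))
    print((g(B,r)-g(A,r)).mean())
E
```

```text
scene plate ((0.05742648030230768, -0.023315361725472883), 0.9785107170210944)
-10.613889
scene static ((0.10056174204028423, -0.10619600825041431), 0.9813134398725297)
-12.896428
top plate ((0.5089228214559576, -0.04202715494027487), 1.0013688573866715)
3.0621693
top static ((-0.05634380607858702, 0.07959208292921183), 0.9446271123985449)
2.498557
```

```bash
python3 - <<'E'
from h import *
import pickle
T1,S1=pickle.load(open("im1.pkl","rb"));T2,S2=pickle.load(open("im2.pkl","rb"))
g=lambda d,r:cv2.cvtColor(d["img"],cv2.COLOR_RGB2GRAY)[r[0]:r[1],r[2]:r[3]].astype(np.float32)
r=(142,178,200,236)
print(cv2.phaseCorrelate(g(T1,r),g(T2,r),cv2.createHanningWindow((36,36),cv2.CV_32F)))
from rig import ctrl
print(ctrl.close_job())
E
```

```text
((-0.003553155343979597, -0.0314707125871827), 0.9970232055143073)
the job is handed in; nothing more can be done
None
```

I turned the plate about the peg until its long edge met the stop screw, pressed it there, swung the clamp to its end, let go and handed the job in at about 18 s. The handover reports no verdict.

- **Press:** I held the plate on the stop for about 0.9 s. The readings at the corner were 6 to 7 N (7.2 N highest), so I estimate about 10 N at the stop, which I could not measure directly. The edge position stayed put during the hold.
- **Clamp:** I swung it from about 0.21 rad until it would go no further, with about 10 N felt at the post. Afterwards the picture gave about 1.98 rad and the gripper position 1.975 rad. Both agree with the 2.0 rad end stop within measuring error.
- **Last pictures:** The plate's edge is at the screw tip and the slot is still on the peg. Matching pictures from after the press and after clamping shows the plate shifted less than 0.1 pixel. A first match gave 0.5 pixel, but its crop probably included the edge of the arm; a smaller crop gave none.
- **Other things:** The spacer and gauge block look untouched. The robot never went near the other loose things. The large silver look-alike was partly hidden behind the arm, and I checked the rest only by eye.
- **Disagreement with the task text:** The plate started about 0.73 rad clockwise from the jig's axes, not 0.25 to 0.45. Both cameras showed this, so I worked from the pictures.
- **Smaller errors:** My estimate of the clamp pivot was a few millimetres off, which caused up to about 4 N of sideways load on the post during the swing.

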